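# Close the biscuit canister, latch its inner lid and lift off the outer lid

### The job

Lift the two nested lids together by the inner lid's upright grip and set them gently, still nested, on the square canister, tongue on the turnbutton's side, until fully home. Turn the turnbutton across the tongue, and only then lift the outer lid alone by its raised collar, straight up and clear of the inner lid's grip, leaving the inner lid undisturbed. Finish still holding the outer lid level above the canister; leave the other things where they are.

Things in the scene. Friction and masses are not known exactly. Their poses are not given: they have to be found in the camera images.
- tin_mouth (a point): Centre of the mouth of the fixed white square canister, level with its rim, 100 mm above the counter. 130 mm square outside, walls 5 mm (opening 120 mm). Axes are the canister's: z up, -x towards the side with the turnbutton, whose bracket juts out 44 mm from that side at y = +29 to +59 mm, below the rim.
- turnbutton (a joint): Steel bar, 14 mm wide, 6 mm thick, 48 mm long from an upright pivot, underside 10.5 mm above the rim. 0 = open: points away from the canister (its -x); grows anticlockwise from above; 1.57 = closed: points to the canister's -y, 2.5 mm above the tongue. Stops at -0.5 and 1.62; starts at -0.4 to 0.2. Friction 0.06 N m (2 N at the pin); stays where left.
- latch_pin (a point): Centre of the upright round thumb pin on the turnbutton's bar, 38 mm from the pivot axis; the pin is 10 mm thick and stands 23.5 mm above the bar; this point is 12 mm above the bar's top and 28.5 mm above the rim.
- latch_pivot (a point): Point on the turnbutton's vertical pivot axis at the height of latch_pin; 96 mm towards -x and 44 mm towards +y from the canister's centre, in its axes.
- inner_grip (a point): Inner lid's grip: upright aluminium bar 44 mm long (lid's x), 14 mm thick (y), rising through the outer lid's collar; point at the centre of the 28 mm above the collar. Below it: collar top 14 mm, underside of the 130 mm square plate 54 mm, of its 10 mm plug (112 mm square, tapering to 106) 64 mm. Home: 54 mm above tin_mouth, x axes agree. Lifting it carries both lids (0.35 to 0.65 kg).
- tongue (a point): Point on top of the inner lid's tongue (32 mm wide, 6 mm thick, reaching 109 mm from the lid's centre), 90 mm from the centre towards the lid's -x, 46 mm below inner_grip.
- outer_grip (a point): Centre of the raised rectangular collar of the wooden outer lid: 66 mm long (x), 34 mm wide (y), 26 mm tall; point 13 mm above the lid's top. Lid 143 mm square, plate 6 mm, skirt 6 mm lower around the inner lid's plate, lying loosely on it. Nested: 27 mm below inner_grip; raised 60 mm or more it is clear of the inner lid's grip.
- vitamins_c (a point): Bystander: white pill jar, 42 mm across and 65 mm tall, point at its middle.
- spoon_grip (a point): Bystander: spoon, 150 mm long, lying on the counter; point on its handle.
- mug_rim (a point): Bystander: white mug, 76 mm across and 85 mm tall; point at the centre of its mouth.
- bowl_rim (a point): Bystander: white bowl, 200 mm across and 85 mm tall; point at the centre of its mouth.
- water_c (a point): Bystander: small clear water bottle, 56 mm across and 150 mm tall; point at its middle.
- spice_c (a point): Bystander: amber spice jar, 44 mm across and 90 mm tall; point at its middle.

How it is judged (in metres and radians):
On the way, in this order (a step that is already met when the one before it is completed fails the run):
1. the nested lids sit home on the canister together (horizontal distance between inner_grip and tin_mouth below 0.008 m and z of inner_grip in the frame of tin_mouth between 0.0515 and 0.0565 m and angle between inner_grip's own z axis and vertical below 0.05 rad and angle between the x axis of inner_grip and the x axis of tin_mouth, either way round below 0.12 rad and z of outer_grip in the frame of inner_grip below -0.0245 m and horizontal distance between outer_grip and inner_grip below 0.008 m and value of joint turnbutton below 1 rad and x of tongue in the frame of tin_mouth below -0.07 m), for 0.2 s.
2. the turnbutton is turned across the tongue, the lids still home and nested (horizontal distance between inner_grip and tin_mouth below 0.008 m and z of inner_grip in the frame of tin_mouth between 0.0515 and 0.0565 m and angle between inner_grip's own z axis and vertical below 0.05 rad and angle between the x axis of inner_grip and the x axis of tin_mouth, either way round below 0.12 rad and z of outer_grip in the frame of inner_grip below -0.0245 m and horizontal distance between outer_grip and inner_grip below 0.008 m and value of joint turnbutton above 1.25 rad and x of tongue in the frame of tin_mouth below -0.07 m), for 0.2 s.
At the end, for the whole second after the job is handed in: Inner lid home, level and square (8 mm, 2.5 mm in height), tongue under the closed turnbutton (over 1.25 rad), untouched by the robot; outer lid gripped (over 2 N), still, level within 0.2 rad, 60 mm or more above its nested place, within 100 mm of the canister's axis, touching neither (horizontal distance between inner_grip and tin_mouth below 0.008 m and z of inner_grip in the frame of tin_mouth between 0.0515 and 0.0565 m and angle between inner_grip's own z axis and vertical below 0.05 rad and angle between the x axis of inner_grip and the x axis of tin_mouth, either way round below 0.12 rad and value of joint turnbutton above 1.25 rad and z of outer_grip in the frame of inner_grip above 0.033 m and horizontal distance between outer_grip and tin_mouth below 0.1 m and angle between outer_grip's own z axis and vertical below 0.2 rad and linear speed of outer_lid below 0.03 m/s and contact force between the fingers and outer_lid above 2 N and contact force between each of outer_lid, the arm, the fingers and inner_lid below 0.1 N and contact force between outer_lid and tin below 0.1 N and x of tongue in the frame of tin_mouth below -0.07 m); the arm keeps its last pose, push and grip.
It fails at once if the outer lid is parted from the inner lid before the turnbutton is closed (value of joint turnbutton below 1.25 rad and (z of outer_grip in the frame of inner_grip above -0.012 m or distance between outer_grip and inner_grip above 0.045 m)).
It fails at once if the lids are dropped (contact force between the fingers and inner_lid below 0.1 N and linear speed of inner_lid above 0.35 m/s).
It fails at once if the inner lid is disturbed as the outer lid is lifted off (value of joint turnbutton above 1.25 rad and z of outer_grip in the frame of inner_grip above -0.015 m and (z of inner_grip in the frame of tin_mouth above 0.059 m or angle between inner_grip's own z axis and vertical above 0.08 rad)).
It fails at once if a bystander is disturbed (moved more than 30 mm) (distance of any of vitamins_c, spoon_grip, mug_rim, bowl_rim, water_c, spice_c from where it was at the start of the episode above 0.03 m).
It also fails if it takes over 72 s, if anything falls off the work surface, if the arm or the gripper's body presses on something with over 40 N, if the wrist force passes 120 N, or if a joint passes its speed limit or range.

### The arm

A 6-joint arm with a two-finger parallel gripper is mounted at the origin on the work surface. World frame = base frame: x ahead of the robot, y to its left, z up, the work surface at z = 0. Lengths are in mm, angles in rad, forces in N, time in s.
With the tool pointing down it reaches from about 350 to 975 mm from the base axis. Payload 7.1 kg.
Tool frame: the origin (TCP) lies on the front face of the gripper's body, between the roots of the fingers; the fingertips stand 80 mm ahead of it and the grasp point (between the pads) lies 61 mm ahead of it (env.tips_ahead is the distance from the TCP to the fingertips, in mm); z points along the fingers, y is the direction in which the jaws open and shut (so a half turn about z gives the same grasp; the last joint's range is limited). The gripper opens to 88 mm and grips with 3 to 60 N. Pads are 20 mm wide; open, the fingers measure 115 mm over their backs; the gripper's body (75 mm by 178 mm) begins 61 mm behind the grasp point.
Start: joints at [-1.247, 0.423, 1.63, -0, 1.089, -0.019], TCP at [210.096, -588.613, 302.675] pointing down, gripper open.
Joint ranges: [-3, 3], [-0.9, 2.11], [0.09, 2.58], [-1.31, 4.45], [0.11, 2.69], [-2.54, 2.54]. Speed limits (rad/s): [2.39, 2.39, 3.01, 3.14, 3.14, 3.14].

### API

Orientations are given as a unit quaternion [x, y, z, w].
In Python, from station import env, set_gripper, viewer, workorder gives the robot as it stands. Calls block until the motion is done:
- env.reach(position, orientation): joint-space move of the TCP to a pose.
- env.move_l(position, rot=None, rate=150, f_stop=None): straight line of the TCP; rot=None keeps the orientation; rate is the mean speed in mm/s. With f_stop (N) it stops when the force on the tool has changed by that much, and returns True; else False.
- env.move_joints(angles): joint-space move.
- set_gripper(opening): finger opening in mm; the grip force is fixed at half the most; returns when the fingers have stopped.
- env.hold(seconds).
- env.ik(position, orientation): joint angles nearest the present ones, or None.
- env.read_state(): the state.
- viewer.camera(name): name is "side" or "top"; returns the picture (420x560x3 uint8, blue, green, red); there is no depth.
- viewer.camera_params(name): a dict with "fx", "fy", "cx", "cy" (pixels), "pose" (4x4, takes a point from camera to world coordinates). Camera axes: x right, y up, looking along -z (the intrinsics and any distortion apply to the point x, -y, -z); pixel columns grow to the right and rows downward; lengths in mm; the calibration is good to about 2 mm. A picture is of the moment at which its call begins. camera_params takes no time and is no camera call.
A pose or a line that the arm cannot do raises env.IKError and nothing moves.
- workorder.sign_off(): hands the job in, once; it reports no verdict.
The state is a dict: "time_s": time; "qpos": joint angles; "dq": joint speeds; "tau": joint torques, N m; "tool_pos": TCP position; "orientation": TCP orientation; "force": force on the tool from outside, world axes, zero at the start; "wrist_torque": the same for the moment, N m; "width": finger opening in mm.
Only numpy, scipy, OpenCV 4.12 (cv2) and the standard library are available. Lean on these libraries where they do the work, as an engineer would, in place of code of your own. Each camera call takes 0.05 s, during which the arm holds its last target. There are 200 camera calls.

## Working session

There is one attempt and no reset: what is moved stays moved. The work goes in short steps, each a Python script; the robot and the scene stay as the last script left them, time stands still between calls to the robot, and variables do not carry over. Pictures are saved under pics/ and viewed, about 8 in all and at most 12, crops included, and the job is handed in when it is done.

```bash
ls; mkdir -p pics; python3 - <<'E'
from station import env, set_gripper, viewer, workorder
import cv2, numpy as np
np.set_printoptions(precision=4,suppress=True)
for n in ("side","top"):
    cv2.imwrite(f"pics/{n}0.png",cv2.resize(viewer.camera(n),None,fx=1.4,fy=1.4)); print(n,viewer.camera_params(n))
s=env.read_state();print(s)
E
```

```text
pics
side {'fx': 417.01010454202, 'fy': 417.01010454202, 'cx': 277.2425806284052, 'cy': 211.9236180728573, 'pose': array([[ -0.7577,   0.3833,  -0.5281,  30.7499],
       [ -0.6524,  -0.4292,   0.6246, 667.0923],
       [  0.0128,   0.8178,   0.5753, 704.3452],
       [  0.    ,   0.    ,   0.    ,   1.    ]])}
top {'fx': 506.862331545083, 'fy': 506.862331545083, 'cx': 281.82493017933, 'cy': 198.6571005388511, 'pose': array([[  -0.0246,    0.9927,   -0.1183,  457.0366],
       [  -0.9995,   -0.0223,    0.0207,   25.0301],
       [   0.0179,    0.1187,    0.9928, 1287.0112],
       [   0.    ,    0.    ,    0.    ,    1.    ]])}
{'time_s': 0.1, 'qpos': array([-1.247 ,  0.4238,  1.6306,  0.    ,  1.0886, -0.019 ]), 'dq': array([ 0.0009, -0.0018, -0.0032,  0.0015, -0.0003, -0.0008]), 'tau': array([  0.0008, -54.5616, -27.4324,   0.0646,   0.0188,  -0.0001]), 'tool_pos': array([ 209.9692, -588.2831,  301.9872]), 'orientation': array([ 0.9854,  0.1705, -0.0001, -0.0007]), 'force': array([0.2796, 0.3374, 0.2654]), 'wrist_torque': array([0.0517, 0.0594, 0.0229]), 'width': 88.32906741483681}
```

View pics/top0.png

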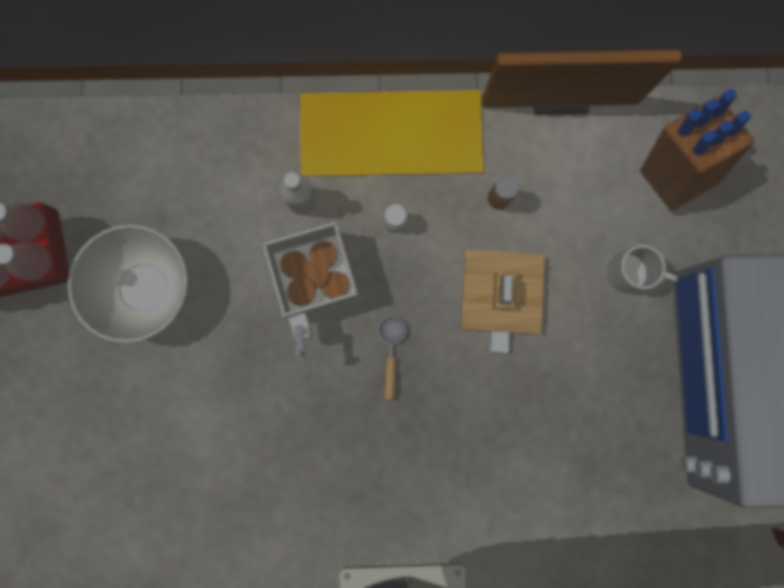

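View pics/side0.png

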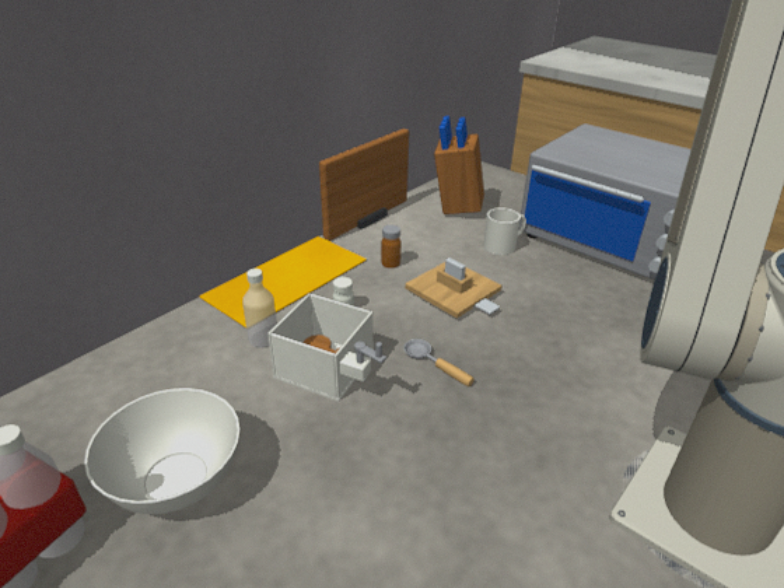

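```bash
cat > h.py <<'E'
from station import env, set_gripper, viewer, workorder
import cv2, numpy as np
from scipy.spatial.transform import Rotation as R
np.set_printoptions(precision=3,suppress=True)
def ray(name,px):
    P=viewer.camera_params(name); u,v=px
    d=np.array([(u-P["cx"])/P["fx"],-(v-P["cy"])/P["fy"],-1]); T=P["pose"]
    return T[:3,3],T[:3,:3]@d
def onplane(name,px,z):
    o,d=ray(name,px); return o+d*(z-o[2])/d[2]
def two(p_top,p_side):
    (a,d),(b,e)=ray("top",p_top),ray("side",p_side)
    s=np.linalg.lstsq(np.c_[d,-e],b-a,rcond=None)[0]
    p,q=a+d*s[0],b+e*s[1]; return (p+q)/2,np.linalg.norm(p-q)
def down(yaw):  # jaw (tool y) at angle yaw from world y axis, tool down
    return (R.from_euler("z",yaw)*R.from_euler("x",np.pi)).as_quat()
E
python3 - <<'E'
from h import *
t=viewer.camera("top"); s=viewer.camera("side"); cv2.imwrite("pics/t_raw.png",t);cv2.imwrite("pics/s_raw.png",s)
f=lambda im,x,y,w,h,k:cv2.resize(im[y:y+h,x:x+w],None,fx=k,fy=k,interpolation=cv2.INTER_CUBIC)
a=f(t,180,150,100,110,4); b=f(t,320,170,75,110,4)
cv2.imwrite("pics/tc.png",np.hstack([a,b]))
a=f(s,185,200,100,90,4); b=f(s,280,175,90,90,4)
cv2.imwrite("pics/sc.png",np.hstack([a,b]))
hsv=cv2.cvtColor(t,cv2.COLOR_BGR2HSV)
m=cv2.inRange(hsv,(8,70,60),(25,255,255)); m[:, :320]=0;m[:,400:]=0;m[:165]=0;m[260:]=0
c=max(cv2.findContours(m,0,2)[0],key=cv2.contourArea)
w=np.array([onplane("top",p+0.0,24)[:2] for p in c[:,0]],np.float32)
r=cv2.minAreaRect(w);print(r)
E
```

```text
((579.8673706054688, -194.3333740234375), (145.21275329589844, 144.07203674316406), 84.77574157714844)
```

View pics/tc.png

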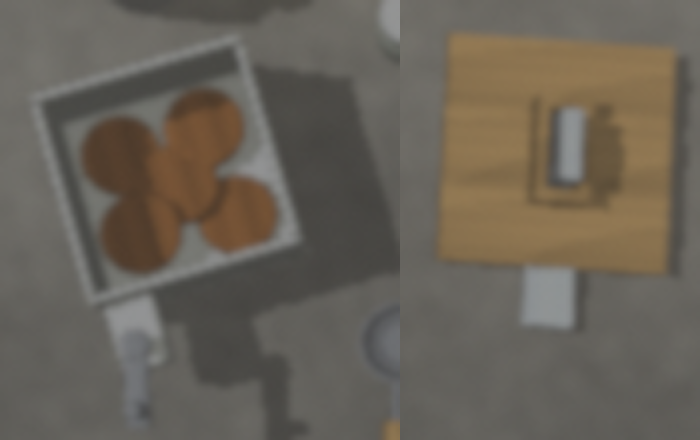

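View pics/sc.png

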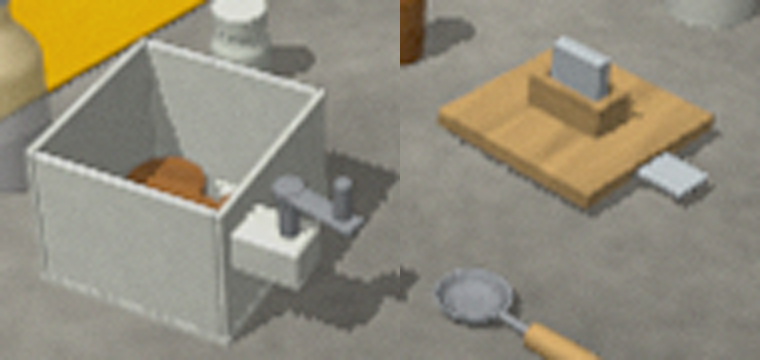

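```bash
python3 - <<'E'
from h import *
g=lambda x,y,ox,oy,sx=0:(ox+(x-sx+.5)/4-.5,oy+(y+.5)/4-.5)
T=[g(*p,180,150) for p in [(33,98),(238,38),(302,240),(92,302)]]
S=[g(*p,185,200) for p in [(28,153),(148,40),(326,92),(220,215)]]
def rep(n,L,w,z):
    P=np.array([onplane(n,p,z) for p in L])[:,:2]
    print(w,n,"c",P.mean(0),"sides",np.linalg.norm(P-np.roll(P,1,0),axis=1),"+x",np.degrees(np.arctan2(*((P[0]+P[1]-P[2]-P[3])[::-1]))),
     "+y",np.degrees(np.arctan2(*((P[0]+P[3]-P[1]-P[2])[::-1]))))
rep("top",T,"tin",100);rep("side",S,"tin",100)
for a,b in zip(T,S):print(two(a,b))
L=[g(*p,320,170,400) for p in [(448,33),(678,47),(670,273),(437,259)]]
rep("top",L,"lid",24)
# grip top rect & tongue
print("tongue end",onplane("top",g(548,326,320,170,400),18))
print("grip top",onplane("top",g(573,145,320,170,400),78))
print("grip top side", onplane("side",g(582,55,280,175,360) ,78),"(offset check)")
for p in [(588,196),(714,114),(440,110)]: print("lid side corner",onplane("side",g(*p,280,175,400),24))
for p in [(556,39),(568,37),(609,62),(600,69)]: print("grip side",onplane("side",g(*p,280,175,400),78))
print("pivot side",onplane("side",g(289,186,185,200),116),"pin top side",onplane("side",g(343,183,185,200),140),"pin top top",onplane("top",g(140,408,180,150),140))
E
```

```text
tin top c [617.828 142.796] sides [126.214 126.063 126.619 127.767] +x 16.033503408052752 +y 105.32925201017403
tin side c [620.478 142.022] sides [125.997 128.223 125.624 127.47 ] +x 15.832639465349905 +y 104.64806180003168
(array([662.436, 221.617, 101.299]), np.float64(2.2763747728875536))
(array([694.798,  99.273, 102.208]), np.float64(0.23473054480278222))
(array([574.345,  64.121, 101.289]), np.float64(1.5001429369485217))
(array([541.044, 187.468, 101.985]), np.float64(2.3369284826766363))
lid top c [ 580.279 -195.06 ] sides [142.844 145.9   142.906 145.827] +x -4.8493464031328 +y 85.22257788879567
tongue end [ 472.057 -184.96    18.   ]
grip top [ 579.185 -194.669   78.   ]
grip top side [ 558.764 -211.069   78.   ] (offset check)
lid side corner [ 518.261 -119.339   24.   ]
lid side corner [ 507.372 -263.8     24.   ]
lid side corner [ 660.761 -133.626   24.   ]
grip side [ 606.757 -197.329   78.   ]
grip side [ 601.922 -205.401   78.   ]
grip side [ 560.321 -197.104   78.   ]
grip side [ 559.758 -185.205   78.   ]
pivot side [519.046 156.973 116.   ] pin top side [479.518 157.073 140.   ] pin top top [477.271 155.006 140.   ]
```

```bash
cat >> h.py <<'E'
TIN=np.array([618.9,142.4]); TY=np.radians(15.46)
LID=np.array([581,-195.5]); LY=np.radians(-4.8)
def st(m=""):
    s=env.read_state(); print(m,"t",round(s["time_s"],2),"tcp",s["tool_pos"],"F",s["force"],"w",round(s["width"],1))
    return s
E
python3 - <<'E'
from h import *
env.move_l([210,-588,420],rate=250)
env.reach([*LID,300],down(LY)); st()
env.move_l([*LID,190],rate=200); st()
cv2.imwrite("pics/s1.png",cv2.resize(viewer.camera("side")[130:280,230:430],None,fx=4,fy=4,interpolation=cv2.INTER_CUBIC))
E
```

```text
t 2.81 tcp [ 580.851 -196.252  300.072] F [ 0.199 -0.017 -0.122] w 87.7
 t 3.51 tcp [ 581.508 -196.035  190.816] F [-0.368 -0.471  0.103] w 87.3
```

View pics/s1.png

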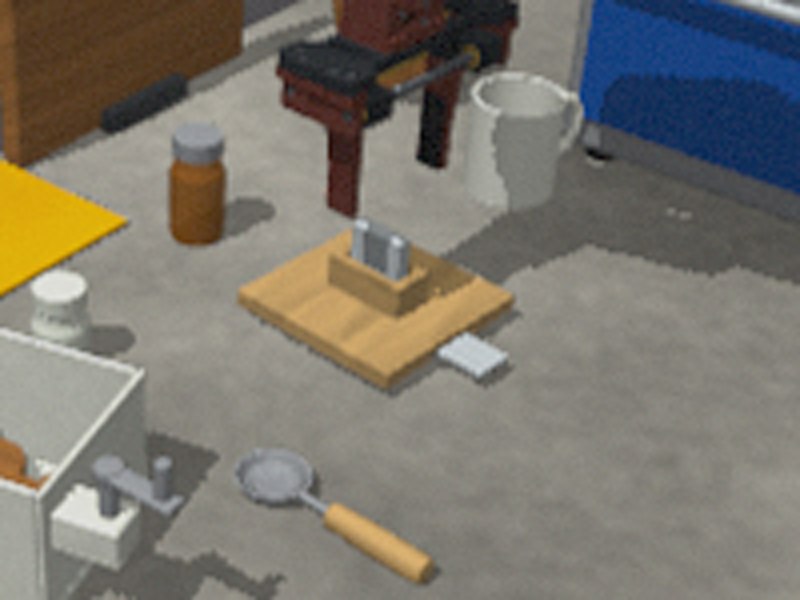

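The fingers straddle the grip. Tip midpoint is at about crop (387,187), and nothing is in the way. Next I check that offset, then descend and grip.

```bash
python3 - <<'E'
from h import *
print("tips mid seen",onplane("side",(230+387/4-.4,130+187/4-.4),111))
print("contact",env.move_l([*LID,135],rate=60,f_stop=6)); st("down")
set_gripper(0); st("gripped"); 
env.move_l([*LID,145],rate=40); env.hold(.3); st("lift")
cv2.imwrite("pics/s2.png",cv2.resize(viewer.camera("side")[130:280,230:430],None,fx=4,fy=4,interpolation=cv2.INTER_CUBIC))
E
```

```text
tips mid seen [ 585.863 -201.688  111.   ]
contact False
down t 4.62 tcp [ 581.239 -195.592  135.319] F [ 0.865 -0.473  0.518] w 87.8
gripped t 5.75 tcp [ 580.958 -195.255  135.   ] F [0.042 1.916 0.943] w 13.6
lift t 6.45 tcp [ 580.914 -195.496  144.839] F [ 0.142 -0.966 -4.463] w 13.8
```

View pics/s2.png

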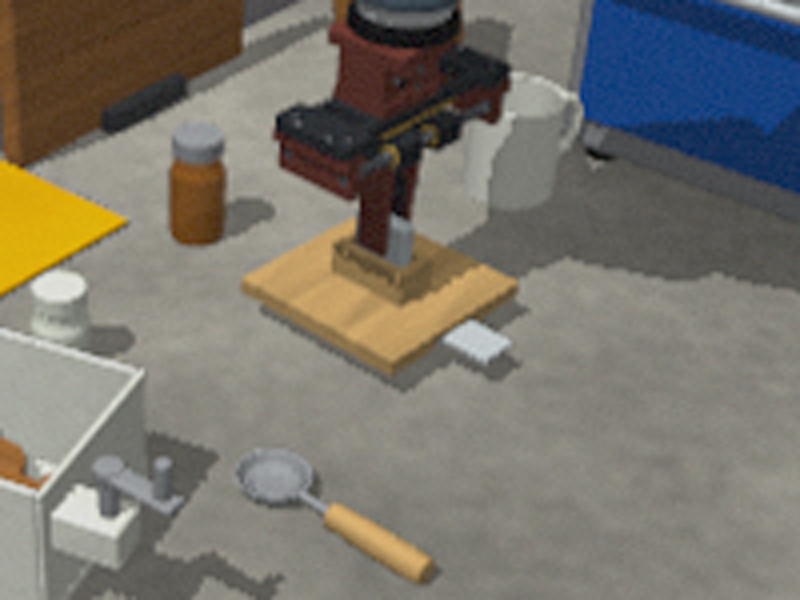

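Lids hang level together (about 4.5 N, nested). I'll carry them to hover over the canister.

```bash
python3 - <<'E'
from h import *
env.move_l([*LID,330],rate=150)
P=np.array([618.7,142.8])
env.move_l([*P,330],down(TY),rate=150)
env.move_l([*P,250],rate=100); env.hold(.3); s=st("hover")
t=viewer.camera("top"); sd=viewer.camera("side")
cv2.imwrite("pics/t3.png",t);cv2.imwrite("pics/s3r.png",sd)
f=lambda im,x,y:cv2.resize(im[y:y+140,x:x+100],None,fx=4,fy=4,interpolation=cv2.INTER_CUBIC)
cv2.imwrite("pics/c3.png",np.hstack([f(t,175,130),f(sd,185,160)]))
E
```

```text
hover t 11.55 tcp [618.863 142.845 250.524] F [ 0.709  0.738 -3.882] w 14.0
```

View pics/c3.png

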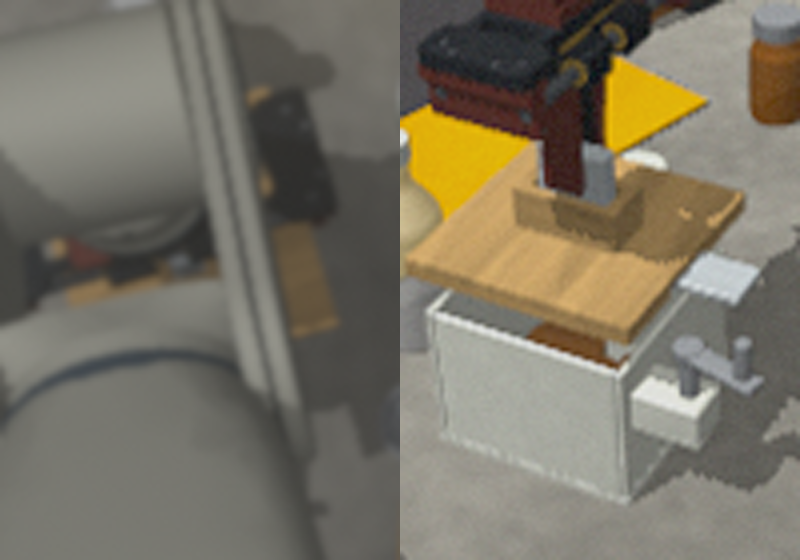

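The side view shows the lid hovering squarely over the canister. I'll compare its corners (left 408,257; front 628,329; right 745,190) with the rim, measured in the same camera.

```bash
python3 - <<'E'
from h import *
g=lambda x,y:(185+(x-400+.5)/4-.5,160+(y+.5)/4-.5)
P=[onplane("side",g(*p),139.5)[:2] for p in [(408,257),(628,329),(745,190)]]
print(P,"c",(P[0]+P[2])/2,"len",np.linalg.norm(P[0]-P[1]),np.linalg.norm(P[2]-P[1]))
for a,b in((0,1),(1,2)):
    d=P[b]-P[a];print(np.degrees(np.arctan2(d[1],d[0])))
E
```

```text
[array([670.941, 225.277]), array([533.467, 188.611]), array([573.624,  48.904])] c [622.282 137.09 ] len 142.28060397780592 145.36356071920366
-165.0661499190716
-73.96335043624104
```

```bash
python3 - <<'E'
from h import *
r=R.from_euler("z",TY).as_matrix()[:2,:2]
p=onplane("top",(175+338.5/4-.5,130+322.5/4-.5),139.5)[:2]; print("top: lid centre from corner",p-r@[-71.5,-71.5])
print("top: tin centre from same corner",onplane("top",(180+302.5/4-.5,150+240.5/4-.5),100)[:2]-r@[-65,-65])
t=cv2.imread("pics/t3.png"); cv2.imwrite("pics/t3c.png",cv2.resize(t[165:235,215:275],None,fx=8,fy=8,interpolation=cv2.INTER_CUBIC))
E
```

```text
top: lid centre from corner [618.493 141.328]
top: tin centre from same corner [619.197 143.677]
```

View pics/t3c.png

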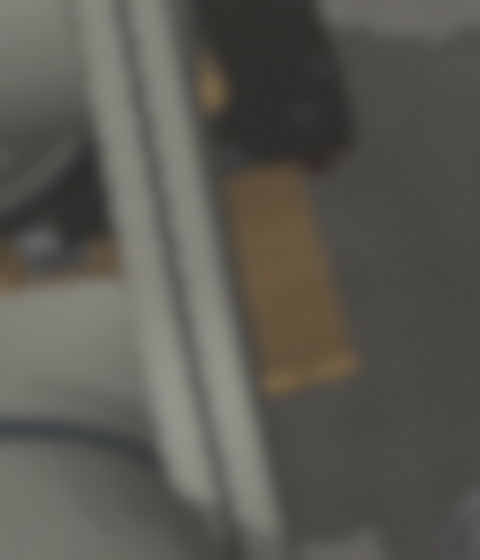

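Both views say the lid sits slightly towards -y of the canister (2 to 5 mm). I'll shift +2.5 mm in y and lower it under force watch.

```bash
python3 - <<'E'
from h import *
P=np.array([618.2,145.3])
env.move_l([*P,250],rate=40); st()
print(env.move_l([*P,222],rate=20,f_stop=5)); s=st("down"); print(s["wrist_torque"])
E
```

```text
t 11.9 tcp [618.139 145.508 249.977] F [-0.578 -0.27  -4.251] w 13.8
True
down t 13.03 tcp [618.19  145.276 224.942] F [-0.127 -0.669  6.626] w 13.9
[-0.054  0.065  0.008]
```

Seated at TCP z 224.9, against 225 expected for home, with no lateral force. I'll release, go above the pin and look.

```bash
cat >> h.py <<'E'
C=np.array([618.3,143.8])
def rot2(a): return R.from_euler("z",a).as_matrix()[:2,:2]
PIV=C+rot2(TY)@[-96,44]
def pin(th,r=38): return PIV+r*np.array([np.cos(np.pi+TY+th),np.sin(np.pi+TY+th)])
E
python3 - <<'E'
from h import *
set_gripper(36); st("open")
env.move_l([618.2,145.3,300],rate=120)
print("pin",pin(-.15),"piv",PIV)
env.move_l([*pin(-.15),260],down(TY-.15),rate=150); set_gripper(40); st()
sd=viewer.camera("side")
cv2.imwrite("pics/s4.png",cv2.resize(sd[150:290,180:360],None,fx=4.4,fy=4.2,interpolation=cv2.INTER_CUBIC));cv2.imwrite("pics/s4r.png",sd)
E
```

```text
open t 13.59 tcp [617.021 145.03  223.19 ] F [-0.29   0.19   0.545] w 36.0
pin [476.317 156.075] piv [514.045 160.618]
 t 15.82 tcp [476.644 156.026 260.018] F [0.199 0.036 0.523] w 39.7
```

View pics/s4.png

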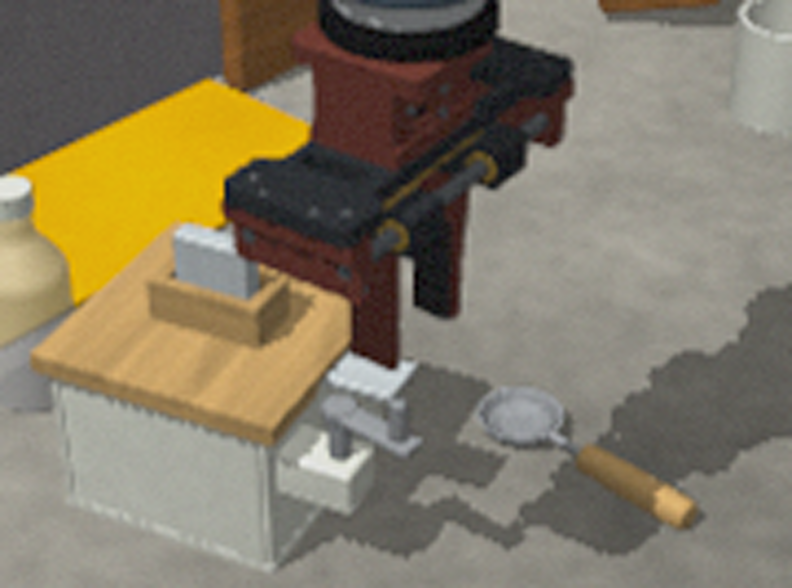

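The lids are home, and the bar and pin are clear of the tongue. I'll compare the pin (399,400) with the tip midpoint (about 408,337) in this camera before descending.

```bash
python3 - <<'E'
from h import *
g=lambda x,y:(180+x/4.4-.4,150+y/4.2-.4)
print("pin",onplane("side",g(399,402),140),"tips",onplane("side",g(378,362),180),onplane("side",g(438,313),180))
print("lid corners",[onplane("side",g(*p),114)[:2] for p in((32,360),(270,432))])
E
```

```text
pin [479.798 157.054 140.   ] tips [475.07 177.13 180.  ] [480.048 128.901 180.   ]
lid corners [array([665.419, 232.701]), array([531.848, 193.581])]
```

```bash
python3 - <<'E'
from h import *
print(env.move_l([*pin(-.15),202],rate=60,f_stop=6)); st("at pin")
set_gripper(14); st("closed")
for th in np.arange(0.0,1.58,.196):
    b=env.move_l([*pin(th),202],down(TY+th),rate=50,f_stop=15); s=st(f"{th:.2f} {b}")
    if b: break
sd=viewer.camera("side")
cv2.imwrite("pics/s5.png",cv2.resize(sd[150:290,180:360],None,fx=4.4,fy=4.2,interpolation=cv2.INTER_CUBIC));cv2.imwrite("pics/s5r.png",sd)
E
```

```text
False
at pin t 16.99 tcp [476.55  156.144 202.313] F [0.065 0.709 0.218] w 40.3
closed t 17.6 tcp [476.277 156.2   202.067] F [-0.846  2.145  1.431] w 14.0
0.00 False t 17.9 tcp [477.48  150.323 201.962] F [ 0.049  0.288 -0.801] w 13.7
0.20 False t 18.25 tcp [480.076 143.508 201.934] F [-0.693 -0.786  0.094] w 14.1
0.39 False t 18.6 tcp [483.965 137.303 201.931] F [0.066 0.806 0.173] w 14.2
0.59 False t 18.95 tcp [489.073 131.917 201.951] F [ 0.331 -0.657 -0.339] w 13.8
0.78 False t 19.3 tcp [495.152 127.629 201.959] F [-0.099  0.154  0.181] w 13.9
0.98 False t 19.65 tcp [501.953 124.618 201.98 ] F [ 0.43  -0.224 -0.413] w 14.1
1.18 False t 20.0 tcp [509.227 122.977 201.996] F [ 0.051 -0.042  0.02 ] w 13.7
1.37 False t 20.35 tcp [516.676 122.775 201.997] F [-0.507 -0.004  0.043] w 14.0
1.57 False t 20.7 tcp [524.025 124.025 202.001] F [ 1.428 -0.316  0.316] w 14.1
```

View pics/s5.png

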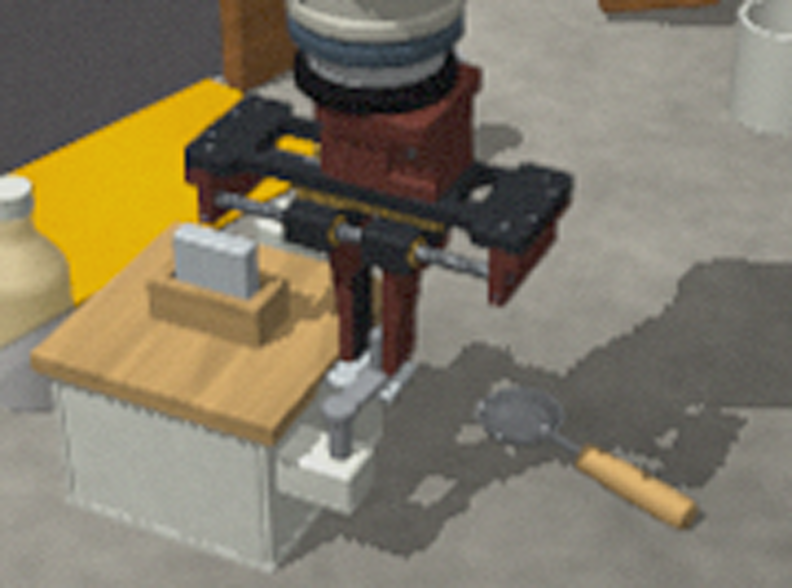

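The bar now lies across the tongue and the lids are undisturbed. I'll nudge it for margin, withdraw, and grip the collar.

```bash
python3 - <<'E'
from h import *
t=np.array([np.cos(TY),np.sin(TY)])
print(env.move_l([*(pin(1.57)+2.5*t),202],rate=20,f_stop=7)); st("nudge")
set_gripper(22); 
env.move_l([*pin(1.57),290],rate=120)
P=[618.2,145.3]
env.move_l([*P,290],down(TY),rate=150); set_gripper(60)
env.move_l([*P,225],rate=100)
print(env.move_l([*P,198],rate=40,f_stop=6)); st("at collar")
set_gripper(0); st("gripped")
env.move_l([*P,201],rate=10); env.hold(.2); st("up3")
sd=viewer.camera("side")
cv2.imwrite("pics/s6.png",cv2.resize(sd[150:290,180:360],None,fx=4.4,fy=4.2,interpolation=cv2.INTER_CUBIC))
E
```

```text
False
nudge t 21.02 tcp [526.451 124.578 201.933] F [-1.049 -1.652 -0.465] w 14.0
False
at collar t 26.38 tcp [618.313 145.337 198.038] F [ 0.997 -0.815 -0.14 ] w 60.1
gripped t 26.91 tcp [618.251 145.315 198.175] F [-0.889 -0.014  1.285] w 33.6
up3 t 27.56 tcp [618.137 145.293 200.905] F [ 0.862 -0.497 -1.38 ] w 34.0
```

View pics/s6.png

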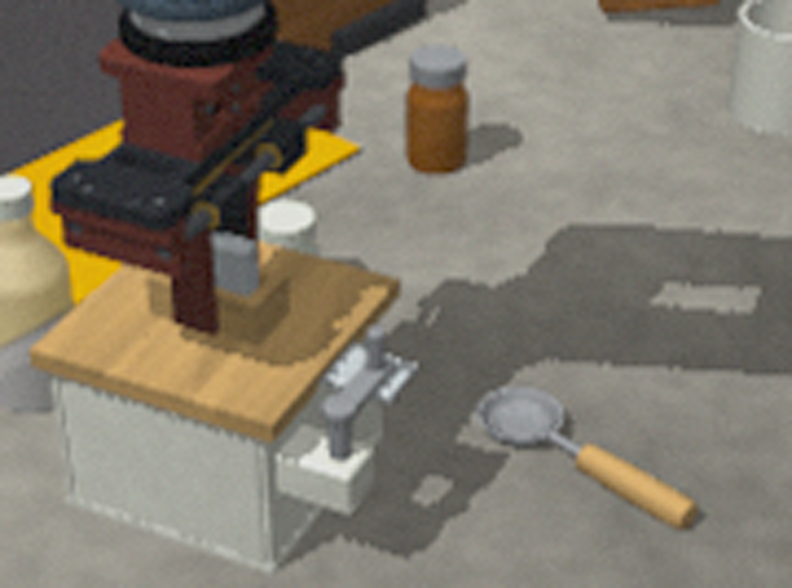

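The bar is closed and the collar is gripped (34 mm), with the force reading near the outer lid's weight. Now the straight lift.

```bash
python3 - <<'E'
from h import *
P=[618.2,145.3]
env.move_l([*P,215],rate=20); st(); env.move_l([*P,282],rate=40); env.hold(1); st("top")
sd=viewer.camera("side")
cv2.imwrite("pics/s7.png",cv2.resize(sd[110:290,180:380],None,fx=3.9,fy=3.3,interpolation=cv2.INTER_CUBIC))
E
```

```text
t 28.46 tcp [618.128 145.289 214.94 ] F [ 0.019  0.35  -1.25 ] w 34.1
top t 31.28 tcp [618.188 145.31  281.985] F [ 0.769 -0.269 -2.05 ] w 34.0
```

View pics/s7.png

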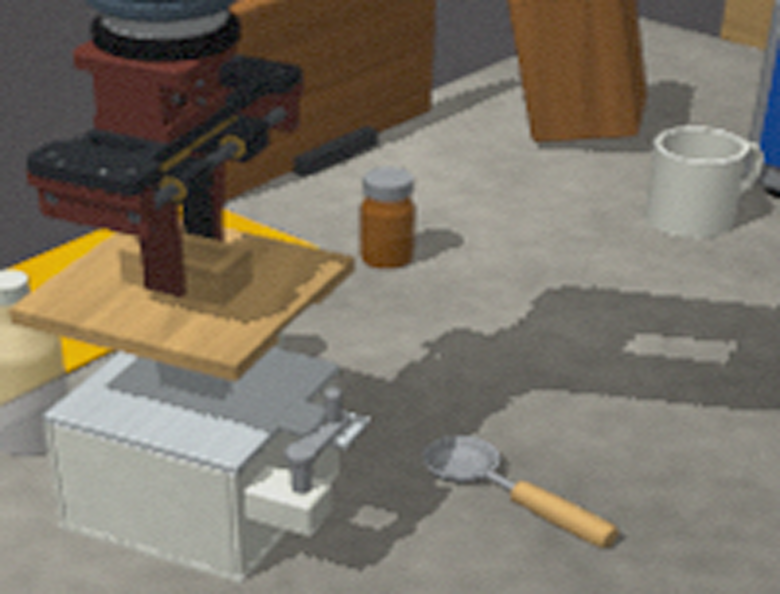

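The outer lid is held level and clear above, and the inner lid is flush on the canister under the closed bar.

```bash
python3 -c "
from h import *
workorder.sign_off(); st('end')"
```

```text
the job is handed in; nothing more can be done
the job is handed in; nothing more can be done
```

The job is done and handed in, finished at about 31 s of the 72 s allowed; the sign-off reports no verdict.

**What I did**
- **Placing the lids:** I lifted both lids by the inner grip and set them on the canister. They seated at TCP z 224.9 mm, against 225 expected for home, with under 1 N of sideways force.
- **Turnbutton:** I swept it to about 1.5 rad with the fingers loosely around the pin, a figure from the commanded path rather than a joint reading.
- **Outer lid:** I gripped the collar and lifted it 84 mm straight up.

**Last checks**
- **Grip:** the fingers were 34.0 mm apart, matching the collar width. The load was about 1.3–2 N, so only the outer lid was carried.
- **Final picture:** the outer lid is level and clear of the inner grip. The inner lid is flush, with its tongue under the closed bar. The bystanders in view look unmoved, but the crop leaves out the bowl and most of the water bottle.

**What disagreed:** at the hover, the two cameras differed by about 3 mm on how far the lid sat from the canister in y (1.7 mm against 4.9 mm). I took a middle correction of +2.5 mm, and the lids went in without sideways load. The check of state after sign-off returned nothing, because the station was already closed.

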